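# Try sleeves on gauge pins and sort them

### The arm

A 6-joint arm with a two-finger parallel gripper is mounted at the origin on the work surface. World frame = base frame: x ahead of the robot, y to its left, z up, the work surface at z = 0. Lengths are in mm, angles in rad, forces in N, time in s.
With the tool pointing down it reaches from about 275 to 750 mm from the base axis. Payload 10.2 kg.
Tool frame: the origin (TCP) lies midway between the tips of the shut fingers; the grasp point (between the pads) lies 19 mm behind it; z points along the fingers, y is the line along which they close (so a half turn about z gives the same grasp; the last joint's range is limited). The gripper opens to 85 mm and grips with 20 to 120 N. Pads are 22 mm wide; open, the fingers measure 114 mm over their backs; the gripper's body (76 mm by 85 mm) begins 54 mm behind the grasp point. The pads swing forward as they close: fully open they stand 13 mm farther back than shut.
Start: joints at [-1.324, 0.313, 1.498, -0, 1.331, -0.223], TCP at [237.661, -468.133, 231.294] pointing down, gripper open.
Joint ranges: [-2.94, 2.94], [-0.97, 2.17], [0.19, 2.56], [-1.23, 4.37], [0.02, 3.11], [-2.88, 2.88]. Speed limits (rad/s): [2.39, 2.39, 3.01, 3.14, 3.14, 3.14].

### API

Orientations are given as a unit quaternion [w, x, y, z].
In Python, from rig import ctrl gives the robot as it stands.
- The arm moves only by the tool arm_command, never from a script. Its argument "increments" is a list of rows, each an object with "dr": the turn, a rotation vector about the tool's x, y, z in units of pi/4 rad (1.0 is pi/4 rad), a list of three; "offset": the shift along the tool's x, y, z in units of 120 mm (1.0 is 120 mm), a list of three; "hand": the opening, from -1 (shut) to 1 (fully open). A call has 1 to 8 rows; each row shifts and turns the commanded pose from where the row before left it, along the tool's axes as they then stand; what a row does not reach is not made up. A row lasts 1/10 s, in which the tool goes at most 50 mm and 8.59 degrees, less where a joint would pass 70% of its speed; a pose out of reach is approached as far as the arm can. A call with a number of a shift or a turn outside -1 to 1 is refused whole. A call with a gripper value outside its range is refused whole. The fingers move at their own pace and stop on an object; "grip_force" is the grip in N (left out, the last holds). Time passes only in rows, so rows that do not move let the fingers close. It gives the time, the measured TCP pose, the force, the opening and the grip force at its end, in the units of the state.
- ctrl.sense(): the state, without advancing time (a new reading comes with each control period).
- ctrl.capture(name): name is "scene" or "top" or "wrist"; returns the picture (420x560x3 uint8, red, green, blue); there is no depth.
- ctrl.camera_info(name): a dict with "K" (3x3 intrinsics, pixels), "dist" ([k1, k2, p1, p2, k3] as OpenCV has them; the pictures are not rectified), "R" (3x3) and "t" (3): a world point X has camera coordinates R X + t. Camera axes: x right, y down, z forward; pixel columns grow to the right and rows downward; lengths in mm; the calibration is good to about 2 mm. A picture is of the moment at which its call begins: read the wrist's pose just before it. camera_info takes no time and is no camera call; for the wrist camera it gives the pose at the moment of the call.
- ctrl.finish_job(): hands the job in; it is judged then, once.
The state is a dict: "time_s": time; "joints": joint angles; "dq": joint speeds; "tau": joint torques, N m; "eef_pos": TCP position; "ee_rot": TCP orientation; "force": force on the tool from outside, world axes, zero at the start; "wrist_torque": the same for the moment, N m; "grip_width": opening from 0.0 (shut) to 1.0 (fully open); "grip_force": force on a finger pad.
Only numpy, scipy, OpenCV 4.12 (cv2) and the standard library are available. Lean on these libraries where they do the work, as an engineer would, in place of code of your own. Each camera call takes 0.05 s, during which the arm holds its last target. There are 200 camera calls.

### The job

First try all three sleeves: slide each one along its own pair of rods towards its gauge pin until it is fully home against the back plate or stops at the pin's nose, without forcing it. Only when all three have been tried, take those that did not go on and put them in the grey tray, and leave those that fit fully home on their pins. Do not disturb the offcut, the glue bottle or the file.

Things in the scene. Friction and masses are not known exactly. Their poses are not given: they have to be found in the camera images.
- gauge: fixed gauge fixture, 180 x 220 mm. Origin at bench level; x runs along the lanes to the back plate (face at x = 70 mm, top 71 mm high). Three lanes at y = -75, 0, 75 mm, each two 8 mm rods 31 mm apart between centres, tops 30 mm above the bench, from x = -87 to 70 mm, open at the -x end. A sleeve on the rods has its axis 42 mm above the bench.
- bar (a point): middle of the gauge's steel cross bar: 12 mm wide along the gauge's x, 220 mm long across all lanes, underside 63 and top 71 mm above the bench, on 10 mm wide end posts at y = +-105 mm of the gauge. Sleeves pass under it with 3 mm to spare, fingers do not. Origin at the bar's centre, 26 mm before the back plate.
- pin_a: fixed level gauge pin, 22 mm diameter, 40 mm long with 4 mm tapered nose; which lane it is in varies. Origin on its axis at its root, in the face of the back plate; it runs along its own -x, nose at x = -40 mm. A sleeve fully home has its middle at x = -22.5 mm; one that does not fit stops on the nose with its middle at about x = -61 mm.
- pin_b: fixed level gauge pin, 22 mm diameter, 40 mm long with 4 mm tapered nose; which lane it is in varies. Origin on its axis at its root, in the face of the back plate; it runs along its own -x, nose at x = -40 mm. A sleeve fully home has its middle at x = -22.5 mm; one that does not fit stops on the nose with its middle at about x = -61 mm.
- pin_c: fixed level gauge pin, 15 mm diameter, 40 mm long with 4 mm tapered nose; which lane it is in varies. Origin on its axis at its root, in the face of the back plate; it runs along its own -x, nose at x = -40 mm. A sleeve fully home has its middle at x = -22.5 mm; one that does not fit stops on the nose with its middle at about x = -61 mm.
- sleeve_a: plain aluminium sleeve (a short thick tube), outside diameter 36 mm, length 45 mm, lying on one of the three pairs of rods of the gauge; bore either 19 or 26 mm, the trial shows whether it fits. Origin at its middle on its axis; its x axis is the tube's axis. May roll about x.
- sleeve_b: plain aluminium sleeve (a short thick tube), outside diameter 36 mm, length 45 mm, lying on one of the three pairs of rods of the gauge; bore either 19 or 26 mm, the trial shows whether it fits. Origin at its middle on its axis; its x axis is the tube's axis. May roll about x.
- sleeve_c: plain aluminium sleeve (a short thick tube), outside diameter 36 mm, length 45 mm, lying on one of the three pairs of rods of the gauge; bore either 19 or 26 mm, the trial shows whether it fits. Origin at its middle on its axis; its x axis is the tube's axis. May roll about x.
- tray: grey plastic reject tray, fixed, 200 (x) x 130 (y) mm outside, 28 mm high, walls and floor 4 mm. Origin at the centre of its underside. It stands left or right of the gauge.
- clamp: fixed bench clamp with wooden jaws holding a block of pink-brown modelling board, 150 x 110 mm (with screw and handle out to y = -80 mm), 120 mm high. Origin at the centre of its underside. An obstacle on the other side of the gauge from the tray.
- offcut: loose block of pink-brown modelling board, 40 x 60 x 28 mm, on the robot's side of the gauge; leave alone. Origin at the centre of its underside.
- glue: white glue bottle with orange cap, diameter 56 mm, 150 mm high, beyond the gauge; leave alone. Origin at the centre of its underside.
- file: loose file with wooden handle, 280 mm long along x (handle from x = -140 to -40 mm), 27 mm high, beyond the gauge; leave alone. Origin at bench level.

How it is judged:
By the outcome, as a careful person would: the job done as asked, in the order asked, and still so for the second after the job is handed in, with the robot touching nothing.
It also fails if it takes over 67 s, if anything falls off the work surface, if the arm or the gripper's body presses on something with over 40 N, if the wrist force passes 120 N, or if a joint passes its speed limit or range.

## Working session

There is one attempt and no reset: what is moved stays moved. The work goes in short steps, Python scripts to look and compute and a tool call to move; the robot and the scene stay as the last step left them, time stands still between calls to the robot, and variables do not carry over. Pictures are saved under pics/ and viewed, at most 12 in all, crops included, and the job is handed in when it is done.

Besides the shell and the picture viewer there is one more tool, called after ">>>" as name(argument=value, ...), one argument or row to a line, values as JSON. arm_command: Moves the arm, as the interface text tells. Shifts and turns lie within -1 to 1; 1 stands for 120 mm of shift or pi/4 rad of turn. Its arguments: {"type":"object","properties":{"increments":{"type":"array"},"grip_force":{"type":"number"}},"required":["increments"]}

```bash
mkdir -p pics
python3 - <<'E'
from rig import ctrl
import cv2
for n in ("scene","top"):
    cv2.imwrite(f"pics/{n}0.png",cv2.resize(ctrl.capture(n)[:,:,::-1],(800,600),interpolation=cv2.INTER_CUBIC))
    i=ctrl.camera_info(n);print(n,i)
print(ctrl.sense())
E
```

```text
scene {'K': array([[405.82407801,   0.        , 278.93718145],
       [  0.        , 405.82407801, 203.83753171],
       [  0.        ,   0.        ,   1.        ]]), 'dist': array([-0.00526869,  0.        ,  0.        ,  0.        ,  0.        ]), 'R': array([[ 3.18039692e-01,  9.48077285e-01, -4.65261588e-04],
       [ 7.35754901e-01, -2.47123981e-01, -6.30550921e-01],
       [-5.97925982e-01,  2.00197902e-01, -7.76147743e-01]]), 't': array([-188.74691543, -383.40865108, 1230.55862251])}
top {'K': array([[431.20250227,   0.        , 282.42792435],
       [  0.        , 431.20250227, 213.44444049],
       [  0.        ,   0.        ,   1.        ]]), 'dist': array([-0.11967745,  0.        ,  0.        ,  0.        ,  0.        ]), 'R': array([[-9.25445816e-03, -9.99956138e-01, -1.44149560e-03],
       [-9.83994043e-01,  9.36326403e-03, -1.77955198e-01],
       [ 1.77960890e-01, -2.28455851e-04, -9.84037535e-01]]), 't': array([-9.51827158e-02,  5.90806069e+02,  7.93619090e+02])}
{'time_s': 0.1, 'joints': array([-1.32438788e+00,  3.13355891e-01,  1.49838076e+00, -1.17348016e-05,
        1.33097311e+00, -2.23409285e-01]), 'dq': array([ 1.46825330e-03, -1.64699376e-03, -2.13264774e-03, -9.85787727e-04,
        6.31800752e-05,  1.24253998e-03]), 'tau': array([ 2.54648265e-03, -4.12898147e+01, -2.60141766e+01, -2.12200075e-04,
        3.02048451e-03, -3.17500633e-05]), 'eef_pos': array([ 237.60401294, -467.89470514,  230.80442387]), 'ee_rot': array([-5.58453606e-04,  9.72535081e-01,  2.32755676e-01, -1.21213379e-05]), 'force': array([-0.67931675,  0.47402335, -0.35648403]), 'wrist_torque': array([0.00208251, 0.0626737 , 0.02713687]), 'grip_force': 0.0, 'grip_width': 0.9990042844658015}
```

View pics/scene0.png

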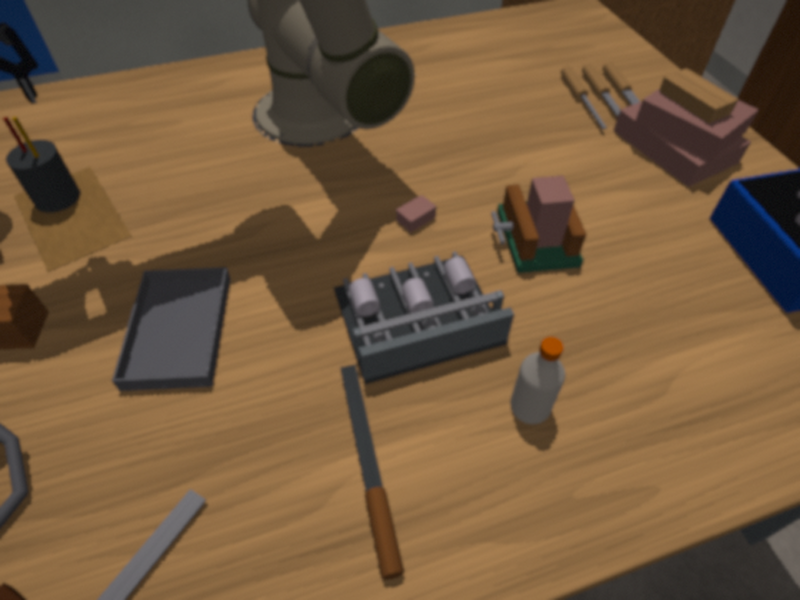

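View pics/top0.png

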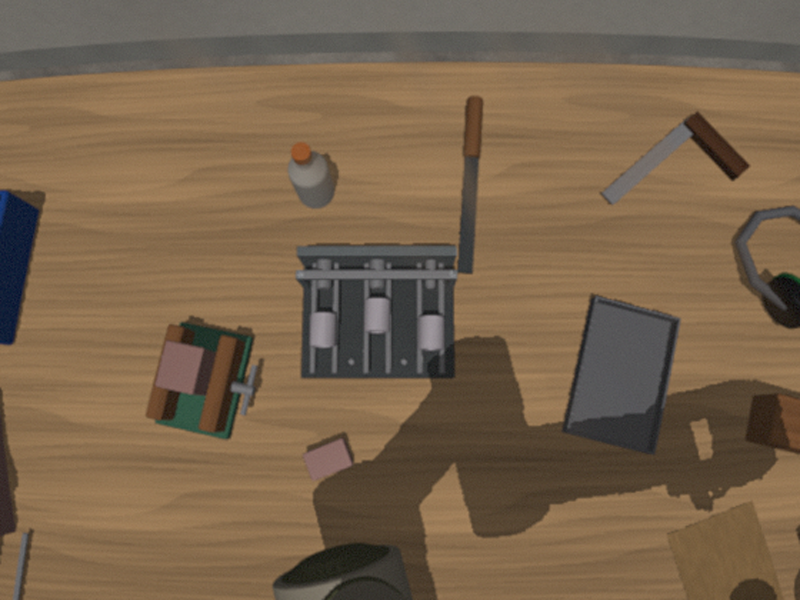

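The scene shows the gauge in the middle, with sleeves at about (362,297), (417,295) and (460,274). The tray is to its left at (175,325). In the top view the gauge is near-aligned with world x: sleeves at (323,328), (377,315), (431,331), bar from (300,274) to (456,274), and the tray at (621,373). Next are enlarged crops for measuring.

```bash
cat > h.py <<'E'
import numpy as np, cv2
from rig import ctrl
def ray(info,p):
    K,d,R,t=[np.array(info[k],float) for k in("K","dist","R","t")]
    u=cv2.undistortPoints(np.array([[p]],float),K,d)[0,0]
    v=R.T@np.array([u[0],u[1],1]); return -R.T@t, v/np.linalg.norm(v)
def tri(obs):
    A=np.zeros((3,3));b=np.zeros(3);L=[]
    for i,p in obs:
        c,v=ray(i,p);P=np.eye(3)-np.outer(v,v);A+=P;b+=P@c;L.append((c,P))
    X=np.linalg.solve(A,b); return X,[round(float(np.linalg.norm(P@(X-c))),1) for c,P in L]
def plane(info,p,z):
    c,v=ray(info,p); return c+v*(z-c[2])/v[2]
def proj(info,X):
    r,_=cv2.Rodrigues(np.array(info["R"])); return cv2.projectPoints(np.array(X,float).reshape(-1,1,3),r,np.array(info["t"]),np.array(info["K"]),np.array(info["dist"]))[0][:,0]
def crop(name,x0,y0,x1,y1,s,out,im=None):
    im=ctrl.capture(name) if im is None else im
    cv2.imwrite(out,cv2.resize(im[y0:y1,x0:x1,::-1],None,fx=s,fy=s,interpolation=cv2.INTER_CUBIC))
E
python3 - <<'E'
from h import *
crop("top",200,165,330,270,6,"pics/tc.png")
crop("scene",230,172,363,270,6,"pics/sc.png")
E
```

```text
(no output)
```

View pics/tc.png

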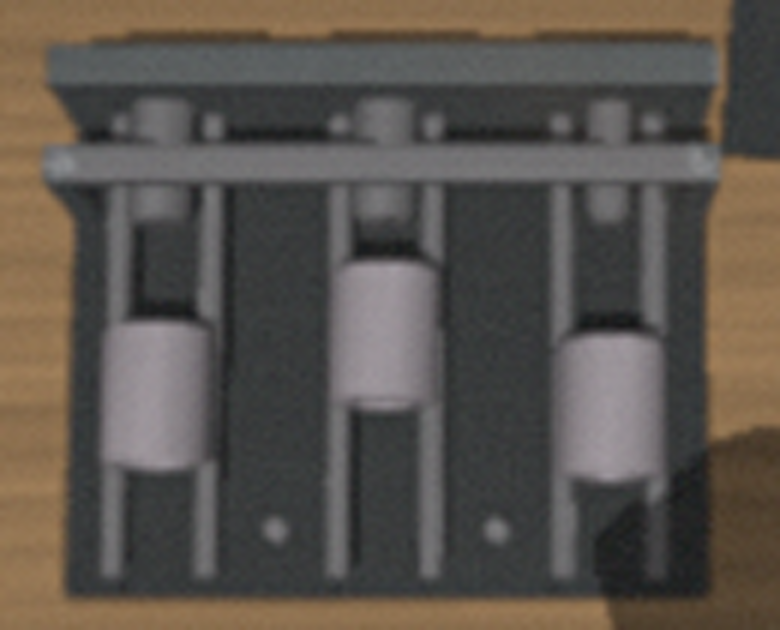

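View pics/sc.png

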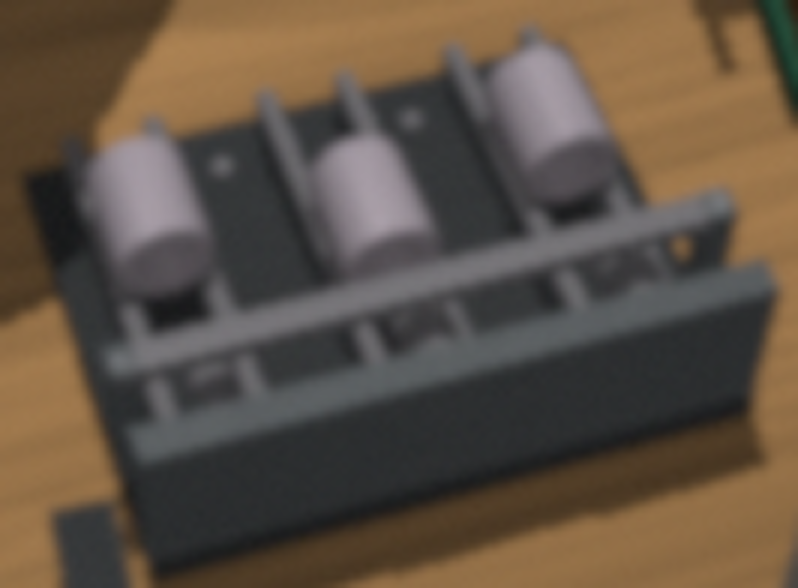

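The top crop gives the bar top ends at (46,164) and (718,164), and plate corners at (48,45) and (716,45). The sleeve ends sit at y of about 320/470, 260/408 and 332/480 px. In the scene crop the bar ends are at (118,360) and (725,205). The thin 15 mm pin is in the right lane (-y). Now I'll triangulate, then fit the gauge and the tray.

Run:
```python
from h import *
from scipy.optimize import least_squares
T=ctrl.camera_info("top");S=ctrl.camera_info("scene")
t=lambda x,y:(200-.5+(x+.5)/6,165-.5+(y+.5)/6); s=lambda x,y:(230-.5+(x+.5)/6,172-.5+(y+.5)/6)
# name: (gauge xyz, top px, scene px)
P={"barL":((44,110,71),t(46,164),s(725,205)),"barR":((44,-110,71),t(718,164),s(118,360)),
"plInR":((70,-110,71),t(716,83),s(128,428)),"plInL":((70,110,71),t(48,83),s(768,265)),
"plOutR":((80,-110,71),t(716,45),s(143,465)),"plOutL":((80,110,71),t(48,45),s(775,290))}
for n,(g,a,b) in P.items():
    X,r=tri([(T,a),(S,b)]);print(n,X.round(1),r)
def pose(q,G):
    c,s_=np.cos(q[2]),np.sin(q[2]);G=np.array(G,float);return np.c_[q[0]+c*G[:,0]-s_*G[:,1],q[1]+s_*G[:,0]+c*G[:,1],G[:,2]]
use=["barL","barR","plInR","plInL"]
f=lambda q:np.r_[(proj(T,pose(q,[P[n][0] for n in use]))-[P[n][1] for n in use]).ravel(),(proj(S,pose(q,[P[n][0] for n in use]))-[P[n][2] for n in use]).ravel()]
r=least_squares(f,[530,0,0]);q=r.x;print("gauge",q,r.fun.round(1))
# rods near ends check z=30
for n,p,g in(("rodL1",t(112,577),(-87,90.5,30)),("rodL2",t(204,577),(-87,59.5,30)),("rodR2",t(656,577),(-87,-90.5,30)),("rodM1",t(339,577),(-87,15.5,30))):
    print(n,plane(T,p,30).round(1),pose(q,[g]).round(1))
# sleeves: middle px in top on top line (z=60), and scene
c,s_=np.cos(q[2]),np.sin(q[2])
for n,a,b in(("L",((157,320),(157,472)),None),("M",((385,259),(382,410)),None),("R",((611,331),(610,482)),None)):
    e=[plane(T,t(*p),58) for p in a]; m=(e[0]+e[1])/2; d=m[:2]-q[:2]
    print(n,m.round(1),"len",np.linalg.norm(e[0]-e[1]).round(1),"gauge",(c*d[0]+s_*d[1]).round(1),(-s_*d[0]+c*d[1]).round(1))
# triangulate top of sleeve ends (far rim top): scene
for n,a,b in(("L far rim top",t(157,319),s(560,170)),("M",t(385,259),s(385,245)),("R",t(611,331),s(155,250))):
    X,r=tri([(T,a),(S,b)]);print(n,X.round(1),r)
k=1/1.42857
for n,a,b in(("trFL",(594,295),(213,385)),("trFR",(679,319),(118,385)),("trNL",(564,432),(228,269)),("trNR",(655,453),(146,270))):
    X,r=tri([(T,np.array(a)*.7-.15),(S,np.array(b)*.7-.15)]);print(n,X.round(1),r,plane(T,np.array(a)*.7,28).round(1))
```

```text
barL [632.2 140.8  68.2] [0.0, 0.0]
barR [629.8 -75.1  71.1] [2.4, 2.4]
plInR [656.4 -77.3  70.9] [0.3, 0.3]
plInL [659.9 142.2  68.1] [1.4, 1.4]
plOutR [669.9 -77.1  69.2] [1.0, 1.0]
plOutL [671.7 140.6  70.2] [0.2, 0.2]
gauge [ 5.87709246e+02  3.31934550e+01 -1.40693395e-02] [-1.1 -0.9 -0.  -0.4  0.1  0.1 -0.9 -0.3  1.2 -0.7 -2.3  0.5 -0.4 -0.1
 -0.6 -1. ]
rodL1 [500.6 122.7  30. ] [[502.  124.9  30. ]]
rodL2 [500.5  92.2  30. ] [[501.6  93.9  30. ]]
rodR2 [499.2 -57.3  30. ] [[499.4 -56.1  30. ]]
rodM1 [500.1  47.5  30. ] [[500.9  49.9  30. ]]
L [557.2 104.8  58. ] len 49.7 gauge -31.5 71.1
M [576.7  31.3  58. ] len 49.7 gauge -11.0 -2.0
R [552.5 -41.9  58. ] len 49.2 gauge -34.2 -75.6
L far rim top [583.8 104.6  45.9] [2.2, 2.2]
M [602.   30.2  54.7] [0.8, 0.8]
R [577.6 -44.2  52.6] [1.5, 1.5]
trFL [ 611.4 -280.8   10.3] [3.7, 3.7] [ 607.2 -279.4   28. ]
trFR [ 573.3 -404.3   16. ] [4.2, 4.2] [ 570.8 -403.6   28. ]
trNL [ 414.9 -226.7   21.4] [0.6, 0.6] [ 414.7 -225.9   28. ]
trNR [ 383.1 -350.3   30. ] [2.6, 2.6] [ 382.2 -354.3   28. ]
```

>>> arm_command(
  increments=[
    {"dr": [0,0,0.153],"offset": [0,0,0],"hand": -1},
    {"dr": [0,0,0.153],"offset": [0,0,0],"hand": -1},
    {"dr": [0,0,0.153],"offset": [0,0,0],"hand": -1},
    {"dr": [0,0,0.153],"offset": [0,0,0],"hand": -1},
    {"dr": [0,0,0],"offset": [0.16,-0.38,0],"hand": -1},
    {"dr": [0,0,0],"offset": [0.16,-0.38,0],"hand": -1},
    {"dr": [0,0,0],"offset": [0.16,-0.38,0],"hand": -1},
    {"dr": [0,0,0],"offset": [0.16,-0.38,0],"hand": -1},
  ],
)

```text
time_s: 1.0
eef_pos: [316.7, -284.7, 231.2]
ee_rot: [-0.0, 1.0, -0.006, 0.0]
force: [0.6, -0.4, -0.3]
grip_width: -0.001
grip_force: 0.0
```

>>> arm_command(
  increments=[
    {"dr": [0,0,0],"offset": [0.16,-0.38,0],"hand": -1},
    {"dr": [0,0,0],"offset": [0.16,-0.38,0],"hand": -1},
    {"dr": [0,0,0],"offset": [0.16,-0.38,0],"hand": -1},
    {"dr": [0,0,0],"offset": [0.16,-0.38,0],"hand": -1},
    {"dr": [0,0,0],"offset": [0.16,-0.38,0],"hand": -1},
    {"dr": [0,0,0],"offset": [0.16,-0.38,0],"hand": -1},
    {"dr": [0,0,0],"offset": [0.16,-0.38,0],"hand": -1},
    {"dr": [0,0,0],"offset": [0,0,0],"hand": -1},
  ],
)

```text
time_s: 1.8
eef_pos: [455.1, 35.7, 231.1]
ee_rot: [-0.001, 1.0, -0.002, 0.0]
force: [-0.7, 0.7, -0.3]
grip_width: 0.001
grip_force: 0.0
```

Run:
```python
from h import *
s=ctrl.sense();print({k:np.round(s[k],3) for k in("time_s","joints","eef_pos","ee_rot","force","grip_width")})
i=ctrl.camera_info("wrist");print((-i["R"].T@i["t"]).round(1),i["R"].round(3),i["K"].round(1),i["dist"])
im=ctrl.capture("wrist");cv2.imwrite("pics/w0raw.png",im[:,:,::-1]);np.savez("w0.npz",**i)
crop("wrist",0,0,560,420,1.42857,"pics/w0.png",im)
```

```text
{'time_s': np.float64(1.8), 'joints': array([-1.800e-01,  1.610e-01,  1.692e+00,  1.000e-03,  1.289e+00,
        1.395e+00]), 'eef_pos': array([455.079,  35.741, 231.084]), 'ee_rot': array([-0.001,  1.   , -0.002,  0.   ]), 'force': array([-0.674,  0.719, -0.34 ]), 'grip_width': np.float64(0.001)}
[537.2  35.8 373.4] [[-0.004 -1.    -0.002]
 [-0.948  0.003  0.318]
 [-0.318  0.003 -0.948]] [[346.5   0.  287.3]
 [  0.  346.5 210.4]
 [  0.    0.    1. ]] [-0.02931237  0.          0.          0.          0.        ]
```

View pics/w0.png

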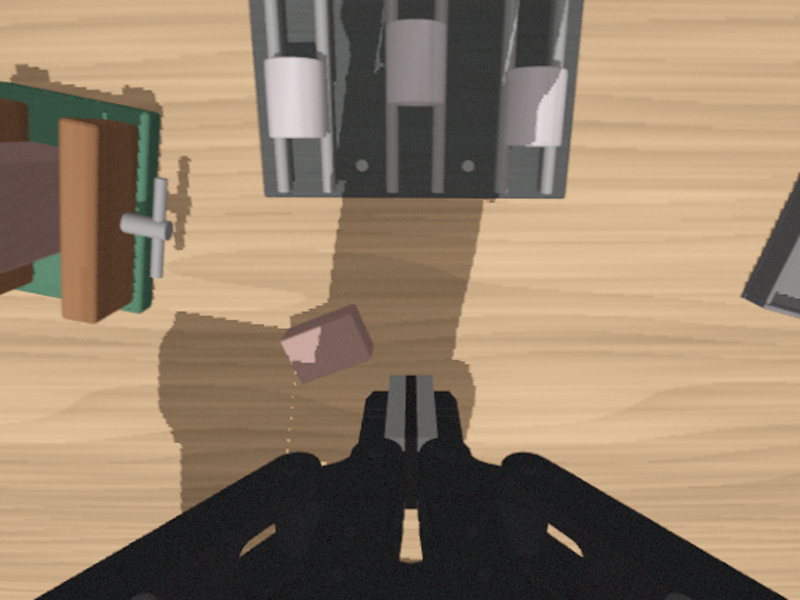

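The wrist view shows sleeves at (296,97), (416,62) and (534,105), rod near ends at y≈192 (x 283/328, 392/438, 500/547), and the shut finger tips at (411,378). I'll combine this with the top view to refine the lane positions.

Run:
```python
from h import *
T=ctrl.camera_info("top");W=dict(np.load("w0.npz"))
t=lambda x,y:(200-.5+(x+.5)/6,165-.5+(y+.5)/6); w=lambda x,y:(x*.7-.15,y*.7-.15)
for n,a,b in(("rL1",(112,577),(283,192)),("rL2",(204,577),(329,192)),("rM1",(337,577),(391,192)),("rM2",(431,577),(438,192)),("rR1",(563,577),(500,193)),("rR2",(656,577),(547,193))):
    X,r=tri([(T,t(*a)),(W,w(*b))]);print(n,X.round(1),r,plane(T,t(*a),30).round(1)[:2],plane(W,w(*b),30).round(1)[:2])
print("sleeve near rim top: tri, W-plane lane centre z42")
for n,a,b,c in(("L",(157,466),(297,134),(265,327)),("M",(382,400),(416,102),(386,447)),("R",(610,476),(534,143),(505,564))):
    X,r=tri([(T,t(*a)),(W,w(*b))]);print(n,X.round(1),r,plane(W,w((c[0]+c[1])/2,b[1]-36),42).round(1))
for n,a,b in(("L",(157,320),(297,58)),("M",(385,259),(416,20)),("R",(611,331),(536,66))):
    X,r=tri([(T,t(*a)),(W,w(*b))]);print("far",n,X.round(1),r,plane(T,t(*a),60).round(1)[:2],plane(W,w(*b),60).round(1)[:2])
```

```text
rL1 [500.7 122.8  32.4] [0.5, 0.5] [500.6 122.7] [500.7 123.8]
rL2 [500.5  92.2  30. ] [0.1, 0.1] [500.5  92.2] [500.5  92.3]
rM1 [500.2  49.1  28.1] [0.9, 0.9] [500.2  48.1] [500.3  49.9]
rM2 [500.   17.4  27.1] [0.3, 0.3] [499.9  17.1] [500.2  17.9]
rR1 [499.3 -26.1  24.9] [0.8, 0.8] [499.5 -26.5] [499.4 -24.5]
rR2 [499.2 -57.3  28.1] [0.1, 0.1] [499.2 -57.3] [499.4 -56.7]
sleeve near rim top: tri, W-plane lane centre z42
L [537.4 108.2  39.2] [1.5, 1.5] [559.8 107.9  42. ]
M [557.1  32.7  43.3] [0.3, 0.3] [577.7  32.6  42. ]
R [531.9 -42.3  42.3] [0.5, 0.5] [554.  -41.4  42. ]
far L [584.8 107.6  35.3] [1.2, 1.2] [581.7 104.8] [580.2 101.9]
far M [609.5  32.7  13.5] [0.7, 0.7] [601.2  30.7] [599.5  33.1]
far R [580.1 -43.4  32. ] [1.3, 1.3] [576.7 -42.4] [575.4 -36.6]
```

>>> arm_command(
  increments=[
    {"dr": [0,0,0.01],"offset": [0.08,0.02,0.33],"hand": -0.53},
    {"dr": [0,0,0],"offset": [0.08,0,0.33],"hand": -0.53},
    {"dr": [0,0,0],"offset": [0.08,0,0.33],"hand": -0.53},
    {"dr": [0,0,0],"offset": [0.08,0,0.33],"hand": -0.53},
    {"dr": [0,0,0],"offset": [0.1,0,0.32],"hand": -0.53},
    {"dr": [0,0,0],"offset": [0,0,0],"hand": -0.53},
    {"dr": [0,0,0],"offset": [0,0,0],"hand": -0.53},
  ],
)

```text
time_s: 2.55
eef_pos: [504.2, 26.7, 34.1]
ee_rot: [-0.0, 1.0, -0.01, -0.001]
force: [-0.2, -1.7, -0.2]
grip_width: 0.234
grip_force: 0.0
```

Run:
```python
from h import *
crop("wrist",140,0,420,420,1.42857,"pics/w1.png")
```

```text
(no output)
```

View pics/w1.png

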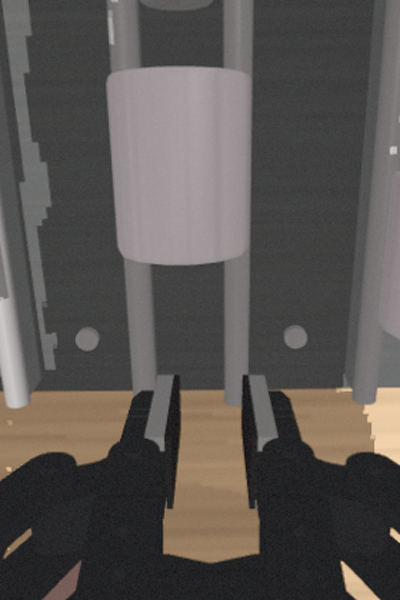

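The wrist view shows the sleeve centred at x≈184, while the finger pair is centred at x≈207, so the tool is about 6 mm too far to -y. I'll correct that.

>>> arm_command(
  increments=[
    {"dr": [0,0,0],"offset": [0.08,-0.05,0],"hand": -0.53},
    {"dr": [0,0,0],"offset": [0,0,0],"hand": -0.53},
  ],
)

```text
time_s: 2.8
eef_pos: [515.2, 33.5, 35.8]
ee_rot: [0.0, 1.0, -0.009, 0.001]
force: [0.0, -0.2, 0.3]
grip_width: 0.234
grip_force: 0.0
```

```bash
cat >> h.py <<'E'
def st():
    s=ctrl.sense();q=s["ee_rot"];print(round(s["time_s"],2),s["eef_pos"].round(1),"yaw",round(2*np.arctan2(q[2],q[1]),4),"F",s["force"].round(1),round(s["grip_width"],3),round(s["grip_force"],1))
E
python3 -c "from h import *;st()"
```

```text
2.8 [515.2  33.5  35.8] yaw -0.0188 F [ 0.  -0.2  0.3] 0.234 0.0
```

>>> arm_command(
  increments=[
    {"dr": [0,0,-0.01],"offset": [0.1,0,0],"hand": -0.53},
    {"dr": [0,0,0],"offset": [0.1,0,0],"hand": -0.53},
    {"dr": [0,0,0],"offset": [0.04,0,0],"hand": -0.53},
    {"dr": [0,0,0],"offset": [0.04,0,0],"hand": -0.53},
    {"dr": [0,0,0],"offset": [0.04,0,0],"hand": -0.53},
    {"dr": [0,0,0],"offset": [0.02,0,0],"hand": -0.53},
    {"dr": [0,0,0],"offset": [0.02,0,0],"hand": -0.53},
  ],
)

```text
time_s: 3.5
eef_pos: [557.5, 33.1, 34.5]
ee_rot: [-0.0, 1.0, -0.005, -0.0]
force: [-0.2, -0.1, -0.3]
grip_width: 0.237
grip_force: 0.5
```

>>> arm_command(
  increments=[
    {"dr": [0,0,0],"offset": [0.02,0,0],"hand": -0.53},
    {"dr": [0,0,0],"offset": [0.02,0,0],"hand": -0.53},
  ],
)

```text
time_s: 3.7
eef_pos: [562.4, 33.1, 34.5]
ee_rot: [-0.0, 1.0, -0.005, -0.0]
force: [-1.1, -0.7, -0.2]
grip_width: 0.234
grip_force: 0.5
```

>>> arm_command(
  increments=[
    {"dr": [0,0,0],"offset": [0.02,0,0],"hand": -0.53},
    {"dr": [0,0,0],"offset": [0.02,0,0],"hand": -0.53},
  ],
)

```text
time_s: 3.9
eef_pos: [563.4, 33.1, 34.1]
ee_rot: [-0.0, 1.0, -0.005, -0.006]
force: [-30.7, -3.6, 20.1]
grip_width: 0.237
grip_force: 15.1
```

>>> arm_command(
  increments=[
    {"dr": [0,0,0],"offset": [0.02,0,0],"hand": -0.53},
    {"dr": [0,0,0],"offset": [0.02,0,0],"hand": -0.53},
  ],
)

```text
time_s: 4.1
eef_pos: [563.7, 33.2, 34.0]
ee_rot: [-0.0, 1.0, -0.005, -0.012]
force: [-56.2, -6.0, 40.4]
grip_width: 0.237
grip_force: 27.9
```

>>> arm_command(
  increments=[
    {"dr": [0,0,0],"offset": [-0.05,0,0],"hand": -0.53},
    {"dr": [0,0,0],"offset": [-0.22,0,0],"hand": -0.53},
    {"dr": [0,0,0],"offset": [-0.22,0,-0.1],"hand": -0.53},
    {"dr": [0,0,0],"offset": [0,-0.32,0],"hand": -0.53},
    {"dr": [0,0,0],"offset": [0,-0.31,0],"hand": -0.53},
    {"dr": [0,0,0],"offset": [0,0,0.1],"hand": -0.53},
    {"dr": [0,0,0],"offset": [0,0,0],"hand": -0.53},
    {"dr": [0,0,0],"offset": [0,0,0],"hand": -0.53},
  ],
)

```text
time_s: 4.9
eef_pos: [514.0, 108.5, 34.3]
ee_rot: [0.0, 1.0, -0.006, -0.0]
force: [-0.6, 0.6, 0.5]
grip_width: 0.234
grip_force: 0.0
```

```bash
python3 -c "
from h import *
st();crop('wrist',140,0,420,420,1.42857,'pics/w2.png')"
```

```text
4.9 [514.  108.5  34.3] yaw -0.0114 F [-0.6  0.6  0.5] 0.234 0.0
```

View pics/w2.png

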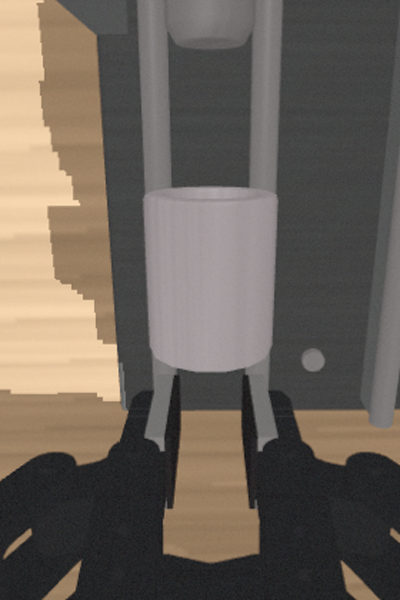

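The fingers are centred on the left-lane sleeve (210 against 209) and just behind its rear face. I'll push from here.

>>> arm_command(
  increments=[
    {"dr": [0,0,0],"offset": [0.06,0,0],"hand": -0.53},
    {"dr": [0,0,0],"offset": [0.04,0,0],"hand": -0.53},
    {"dr": [0,0,0],"offset": [0.04,0,0],"hand": -0.53},
    {"dr": [0,0,0],"offset": [0.04,0,0],"hand": -0.53},
    {"dr": [0,0,0],"offset": [0.04,0,0],"hand": -0.53},
    {"dr": [0,0,0],"offset": [0.04,0,0],"hand": -0.53},
    {"dr": [0,0,0],"offset": [0.04,0,0],"hand": -0.53},
    {"dr": [0,0,0],"offset": [0.04,0,0],"hand": -0.53},
  ],
)

```text
time_s: 5.75
eef_pos: [555.2, 108.8, 34.5]
ee_rot: [0.0, 1.0, -0.005, -0.0]
force: [-0.9, 0.3, 0.2]
grip_width: 0.231
grip_force: 0.3
```

>>> arm_command(
  increments=[
    {"dr": [0,0,0],"offset": [0.02,0,0],"hand": -0.53},
    {"dr": [0,0,0],"offset": [0.02,0,0],"hand": -0.53},
  ],
)

```text
time_s: 5.95
eef_pos: [559.7, 108.7, 34.5]
ee_rot: [-0.0, 1.0, -0.005, -0.0]
force: [-1.0, -1.2, 0.4]
grip_width: 0.235
grip_force: 0.4
```

>>> arm_command(
  increments=[
    {"dr": [0,0,0],"offset": [0.015,0,0],"hand": -0.53},
    {"dr": [0,0,0],"offset": [0.015,0,0],"hand": -0.53},
  ],
)

```text
time_s: 6.15
eef_pos: [563.3, 108.7, 34.5]
ee_rot: [-0.0, 1.0, -0.005, -0.0]
force: [-0.8, -0.0, 0.0]
grip_width: 0.233
grip_force: 0.3
```

>>> arm_command(
  increments=[
    {"dr": [0,0,0],"offset": [0.01,0,0],"hand": -0.53},
  ],
)

```text
time_s: 6.25
eef_pos: [564.5, 108.7, 34.5]
ee_rot: [-0.0, 1.0, -0.005, 0.0]
force: [0.7, -0.3, -0.1]
grip_width: 0.232
grip_force: 0.3
```

>>> arm_command(
  increments=[
    {"dr": [0,0,0],"offset": [0.012,0,0],"hand": -0.53},
    {"dr": [0,0,0],"offset": [0.012,0,0],"hand": -0.53},
  ],
)

```text
time_s: 6.45
eef_pos: [567.4, 108.7, 34.5]
ee_rot: [-0.0, 1.0, -0.005, 0.0]
force: [-0.7, -0.0, 0.3]
grip_width: 0.233
grip_force: 0.2
```

>>> arm_command(
  increments=[
    {"dr": [0,0,0],"offset": [0.02,0,0],"hand": -0.53},
    {"dr": [0,0,0],"offset": [0.02,0,0],"hand": -0.53},
    {"dr": [0,0,0],"offset": [0.03,0,0],"hand": -0.53},
    {"dr": [0,0,0],"offset": [0.03,0,0],"hand": -0.53},
  ],
)

```text
time_s: 6.85
eef_pos: [579.6, 108.5, 34.5]
ee_rot: [-0.0, 1.0, -0.005, 0.0]
force: [-0.1, -0.2, 0.6]
grip_width: 0.237
grip_force: 0.3
```

>>> arm_command(
  increments=[
    {"dr": [0,0,0],"offset": [0.03,0,0],"hand": -0.53},
    {"dr": [0,0,0],"offset": [0.03,0,0],"hand": -0.53},
    {"dr": [0,0,0],"offset": [0.03,0,0],"hand": -0.53},
    {"dr": [0,0,0],"offset": [0.03,0,0],"hand": -0.53},
    {"dr": [0,0,0],"offset": [0.03,0,0],"hand": -0.53},
  ],
)

```text
time_s: 7.35
eef_pos: [597.6, 108.3, 34.5]
ee_rot: [-0.0, 1.0, -0.005, -0.0]
force: [-0.4, 1.0, -0.8]
grip_width: 0.228
grip_force: 0.3
```

>>> arm_command(
  increments=[
    {"dr": [0,0,0],"offset": [0.015,0,0],"hand": -0.53},
  ],
)

```text
time_s: 7.45
eef_pos: [599.4, 108.3, 34.5]
ee_rot: [-0.0, 1.0, -0.005, 0.0]
force: [-0.3, 0.2, 0.7]
grip_width: 0.237
grip_force: 0.3
```

Now single small rows until the force rises.

>>> arm_command(
  increments=[
    {"dr": [0,0,0],"offset": [0.012,0,0],"hand": -0.53},
  ],
)

```text
time_s: 7.55
eef_pos: [600.7, 108.3, 34.5]
ee_rot: [0.0, 1.0, -0.005, -0.0]
force: [-0.5, 0.3, 0.3]
grip_width: 0.232
grip_force: 0.3
```

>>> arm_command(
  increments=[
    {"dr": [0,0,0],"offset": [0.01,0,0],"hand": -0.53},
  ],
)

```text
time_s: 7.65
eef_pos: [601.6, 108.3, 34.4]
ee_rot: [0.0, 1.0, -0.005, -0.0]
force: [-6.0, -0.6, 0.8]
grip_width: 0.234
grip_force: 3.3
```

>>> arm_command(
  increments=[
    {"dr": [0,0,0],"offset": [-0.1,0,0],"hand": -0.53},
    {"dr": [0,0,0],"offset": [-0.33,0,0],"hand": -0.53},
    {"dr": [0,0,0],"offset": [-0.33,0,-0.1],"hand": -0.53},
    {"dr": [0,0,0],"offset": [-0.02,0.31,0],"hand": -0.53},
    {"dr": [0,0,0],"offset": [0,0.31,0],"hand": -0.53},
    {"dr": [0,0,0],"offset": [0,0.31,0],"hand": -0.53},
    {"dr": [0,0,0],"offset": [0,0.32,0],"hand": -0.53},
    {"dr": [0,0,0],"offset": [0,0,0.1],"hand": -0.53},
  ],
)

```text
time_s: 8.45
eef_pos: [507.8, -44.7, 35.7]
ee_rot: [0.001, 1.0, -0.008, 0.002]
force: [-0.4, 0.9, -0.4]
grip_width: 0.233
grip_force: 0.0
```

>>> arm_command(
  increments=[
    {"dr": [0,0,0],"offset": [0,0,0],"hand": -0.53},
    {"dr": [0,0,0],"offset": [0,0,0],"hand": -0.53},
  ],
)

```text
time_s: 8.65
eef_pos: [506.3, -39.9, 34.4]
ee_rot: [-0.0, 1.0, -0.005, -0.0]
force: [-0.6, 0.6, 0.6]
grip_width: 0.235
grip_force: 0.0
```

>>> arm_command(
  increments=[
    {"dr": [0,0,0],"offset": [0.06,0.01,0],"hand": -0.53},
    {"dr": [0,0,0],"offset": [0.04,0,0],"hand": -0.53},
    {"dr": [0,0,0],"offset": [0.04,0,0],"hand": -0.53},
    {"dr": [0,0,0],"offset": [0.04,0,0],"hand": -0.53},
    {"dr": [0,0,0],"offset": [0.05,0,0],"hand": -0.53},
    {"dr": [0,0,0],"offset": [0.05,0,0],"hand": -0.53},
    {"dr": [0,0,0],"offset": [0.05,0,0],"hand": -0.53},
    {"dr": [0,0,0],"offset": [0.05,0,0],"hand": -0.53},
  ],
)

```text
time_s: 9.45
eef_pos: [552.6, -42.4, 34.4]
ee_rot: [-0.0, 1.0, -0.005, -0.0]
force: [-0.0, 0.7, 0.3]
grip_width: 0.232
grip_force: 0.2
```

>>> arm_command(
  increments=[
    {"dr": [0,0,0],"offset": [0.03,0,0],"hand": -0.53},
    {"dr": [0,0,0],"offset": [0.03,0,0],"hand": -0.53},
  ],
)

```text
time_s: 9.65
eef_pos: [559.5, -42.5, 34.4]
ee_rot: [-0.0, 1.0, -0.005, -0.0]
force: [-0.5, -0.9, 0.4]
grip_width: 0.234
grip_force: 0.3
```

>>> arm_command(
  increments=[
    {"dr": [0,0,0],"offset": [0.015,0,0],"hand": -0.53},
    {"dr": [0,0,0],"offset": [0.01,0,0],"hand": -0.53},
  ],
)

```text
time_s: 9.85
eef_pos: [562.3, -42.5, 34.5]
ee_rot: [0.0, 1.0, -0.005, -0.0]
force: [-0.2, -0.0, -0.4]
grip_width: 0.235
grip_force: 0.2
```

>>> arm_command(
  increments=[
    {"dr": [0,0,0],"offset": [0.01,0,0],"hand": -0.53},
  ],
)

```text
time_s: 9.95
eef_pos: [563.5, -42.6, 34.5]
ee_rot: [-0.0, 1.0, -0.005, -0.0]
force: [-0.8, -0.1, -0.4]
grip_width: 0.236
grip_force: 0.2
```

>>> arm_command(
  increments=[
    {"dr": [0,0,0],"offset": [0.012,0,0],"hand": -0.53},
    {"dr": [0,0,0],"offset": [0.012,0,0],"hand": -0.53},
  ],
)

```text
time_s: 10.15
eef_pos: [566.4, -42.6, 34.5]
ee_rot: [-0.0, 1.0, -0.005, 0.0]
force: [-0.4, 0.2, 0.2]
grip_width: 0.24
grip_force: 0.2
```

>>> arm_command(
  increments=[
    {"dr": [0,0,0],"offset": [0.02,0,0],"hand": -0.53},
    {"dr": [0,0,0],"offset": [0.03,0,0],"hand": -0.53},
    {"dr": [0,0,0],"offset": [0.03,0,0],"hand": -0.53},
  ],
)

```text
time_s: 10.45
eef_pos: [576.3, -42.7, 34.5]
ee_rot: [0.0, 1.0, -0.005, 0.0]
force: [-0.3, 0.3, 0.0]
grip_width: 0.236
grip_force: 0.2
```

>>> arm_command(
  increments=[
    {"dr": [0,0,0],"offset": [0.03,0,0],"hand": -0.53},
    {"dr": [0,0,0],"offset": [0.03,0,0],"hand": -0.53},
    {"dr": [0,0,0],"offset": [0.03,0,0],"hand": -0.53},
    {"dr": [0,0,0],"offset": [0.03,0,0],"hand": -0.53},
  ],
)

```text
time_s: 10.85
eef_pos: [590.7, -42.8, 34.5]
ee_rot: [0.0, 1.0, -0.005, 0.0]
force: [-0.1, 0.1, -0.1]
grip_width: 0.235
grip_force: 0.3
```

>>> arm_command(
  increments=[
    {"dr": [0,0,0],"offset": [0.02,0,0],"hand": -0.53},
    {"dr": [0,0,0],"offset": [0.02,0,0],"hand": -0.53},
    {"dr": [0,0,0],"offset": [0.012,0,0],"hand": -0.53},
  ],
)

```text
time_s: 11.15
eef_pos: [596.8, -42.9, 34.5]
ee_rot: [0.0, 1.0, -0.005, 0.0]
force: [-0.8, -0.2, 0.7]
grip_width: 0.237
grip_force: 0.2
```

>>> arm_command(
  increments=[
    {"dr": [0,0,0],"offset": [0.012,0,0],"hand": -0.53},
  ],
)

```text
time_s: 11.25
eef_pos: [598.1, -42.9, 34.5]
ee_rot: [-0.0, 1.0, -0.005, -0.0]
force: [-0.3, 0.8, 0.1]
grip_width: 0.234
grip_force: 0.2
```

>>> arm_command(
  increments=[
    {"dr": [0,0,0],"offset": [0.01,0,0],"hand": -0.53},
  ],
)

```text
time_s: 11.35
eef_pos: [599.3, -42.9, 34.5]
ee_rot: [-0.0, 1.0, -0.005, -0.0]
force: [-0.2, 1.0, 0.5]
grip_width: 0.236
grip_force: 0.2
```

>>> arm_command(
  increments=[
    {"dr": [0,0,0],"offset": [0.008,0,0],"hand": -0.53},
  ],
)

```text
time_s: 11.45
eef_pos: [600.2, -42.9, 34.5]
ee_rot: [-0.0, 1.0, -0.005, -0.0]
force: [-4.3, -0.0, 0.8]
grip_width: 0.232
grip_force: 2.4
```

>>> arm_command(
  increments=[
    {"dr": [0,0,0],"offset": [0.006,0,0],"hand": -0.53},
  ],
)

```text
time_s: 11.55
eef_pos: [600.2, -42.9, 34.4]
ee_rot: [-0.0, 1.0, -0.005, -0.001]
force: [-6.7, 0.3, 4.6]
grip_width: 0.238
grip_force: 3.9
```

>>> arm_command(
  increments=[
    {"dr": [0,0,0],"offset": [-0.1,0,0],"hand": -0.53},
    {"dr": [0,0,0],"offset": [-0.3,0,-0.1],"hand": -0.53},
    {"dr": [0,0,0],"offset": [0,0,-0.35],"hand": -0.53},
    {"dr": [0,0,0],"offset": [0,-0.21,-0.3],"hand": 0.36},
    {"dr": [0,0,0],"offset": [0,-0.21,0],"hand": 0.36},
    {"dr": [0,0,0],"offset": [0,-0.205,0],"hand": 0.36},
    {"dr": [0,0,0],"offset": [0,0,0],"hand": 0.36},
    {"dr": [0,0,0],"offset": [0,0,0],"hand": 0.36},
  ],
)

```text
time_s: 12.35
eef_pos: [553.8, 32.5, 124.5]
ee_rot: [0.0, 1.0, -0.005, 0.0]
force: [-0.4, 0.3, 1.1]
grip_width: 0.677
grip_force: 0.0
```

Run:
```python
from h import *
st();i=ctrl.camera_info("wrist");np.savez("w3.npz",**i)
im=ctrl.capture("wrist")
crop("wrist",80,0,480,420,1.42857,"pics/w3.png",im)
print((-i["R"].T@i["t"]).round(1))
```

```text
12.35 [553.8  32.5 124.5] yaw -0.01 F [-0.4  0.3  1.1] 0.677 0.0
[635.8  32.4 266.9]
```

View pics/w3.png

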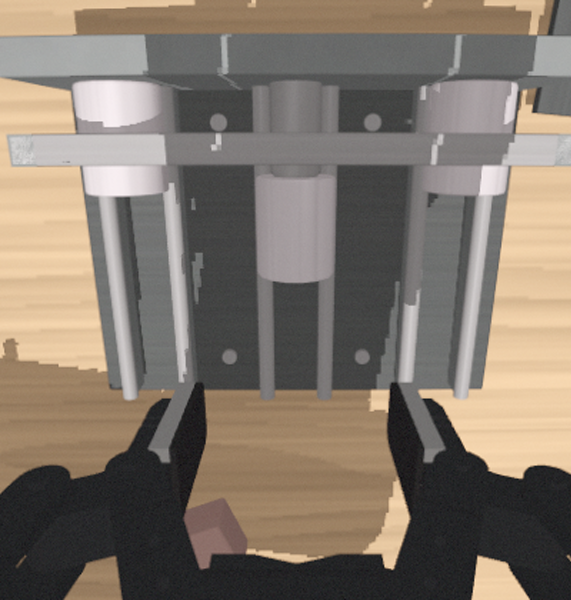

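The outer sleeves are home against the back plate, with only their rears showing past the bar at (125,190) and (463,190). The middle one stopped at its pin nose, its near end at (297,280), in line with the gripper. I'll grasp that one.

>>> arm_command(
  increments=[
    {"dr": [0,0,0],"offset": [0.15,0,0],"hand": 0.36},
    {"dr": [0,0,0],"offset": [0.15,0,0.2],"hand": 0.36},
    {"dr": [0,0,0],"offset": [0,0,0.3],"hand": 0.36},
    {"dr": [0,0,0],"offset": [0,0,0.2],"hand": 0.36},
    {"dr": [0,0,0],"offset": [0,0,0.09],"hand": 0.36},
    {"dr": [0,0,0],"offset": [0,0,0],"hand": 0.36},
  ],
)

```text
time_s: 13.0
eef_pos: [589.2, 31.5, 28.7]
ee_rot: [-0.0, 1.0, -0.006, -0.001]
force: [0.3, 0.2, -0.5]
grip_width: 0.677
grip_force: 0.0
```

>>> arm_command(
  increments=[
    {"dr": [0,0,0],"offset": [0,0,0],"hand": -0.3},
    {"dr": [0,0,0],"offset": [0,0,0],"hand": -0.3},
    {"dr": [0,0,0],"offset": [0,0,0],"hand": -0.3},
    {"dr": [0,0,0],"offset": [0,0,0],"hand": -0.3},
  ],
  grip_force=40,
)

```text
time_s: 13.4
eef_pos: [590.6, 32.8, 31.5]
ee_rot: [-0.0, 1.0, -0.005, 0.001]
force: [-1.5, 5.0, 5.3]
grip_width: 0.405
grip_force: 40.2
```

>>> arm_command(
  increments=[
    {"dr": [0,0,0],"offset": [-0.02,0,-0.05],"hand": -0.3},
    {"dr": [0,0,0],"offset": [-0.02,0,-0.1],"hand": -0.3},
    {"dr": [0,0,0],"offset": [0,0,-0.25],"hand": -0.3},
    {"dr": [0,0,0],"offset": [0,0,-0.3],"hand": -0.3},
    {"dr": [0,0,0],"offset": [0,0,-0.3],"hand": -0.3},
    {"dr": [0,0,0],"offset": [0,0,0],"hand": -0.3},
  ],
)

```text
time_s: 14.0
eef_pos: [587.0, 31.7, 155.9]
ee_rot: [0.001, 1.0, -0.005, 0.005]
force: [0.8, 0.4, -0.3]
grip_width: 0.403
grip_force: 40.7
```

Run:
```python
from h import *
st();crop("wrist",80,0,480,420,1.42857,"pics/w4.png")
```

```text
14.0 [587.   31.7 155.9] yaw -0.0109 F [ 0.8  0.4 -0.3] 0.403 40.7
```

View pics/w4.png

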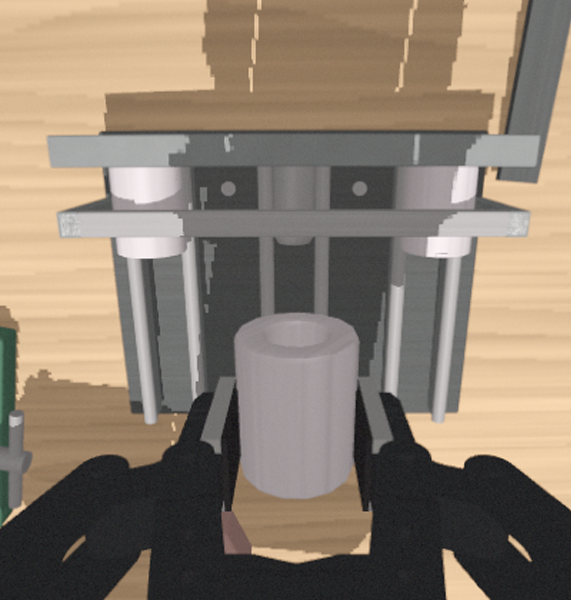

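The sleeve is held level between the pads at (297,405) and clear of the rods; the other two are still home. Next I'll carry it to the tray.

>>> arm_command(
  increments=[
    {"dr": [0,0,0],"offset": [-0.09,0.2,0],"hand": -0.3},
    {"dr": [0,0,0],"offset": [-0.09,0.36,0],"hand": -0.3},
    {"dr": [0,0,0],"offset": [-0.09,0.36,0],"hand": -0.3},
    {"dr": [0,0,0],"offset": [-0.09,0.36,0],"hand": -0.3},
    {"dr": [0,0,0],"offset": [-0.09,0.36,0],"hand": -0.3},
    {"dr": [0,0,0],"offset": [-0.09,0.36,0],"hand": -0.3},
    {"dr": [0,0,0],"offset": [-0.09,0.36,0],"hand": -0.3},
    {"dr": [0,0,0],"offset": [-0.09,0.36,0],"hand": -0.3},
  ],
)

```text
time_s: 14.85
eef_pos: [493.7, -294.7, 149.1]
ee_rot: [-0.0, 1.0, -0.006, -0.001]
force: [1.0, -0.0, -1.2]
grip_width: 0.4
grip_force: 40.6
```

>>> arm_command(
  increments=[
    {"dr": [0,0,0],"offset": [0,0.18,0],"hand": -0.3},
    {"dr": [0,0,0],"offset": [0,0,0],"hand": -0.3},
    {"dr": [0,0,0],"offset": [0,0,0],"hand": -0.3},
  ],
)

```text
time_s: 15.15
eef_pos: [494.2, -314.4, 149.0]
ee_rot: [-0.001, 1.0, -0.006, -0.001]
force: [-0.3, 0.5, -1.9]
grip_width: 0.402
grip_force: 40.6
```

Run:
```python
from h import *
st();crop("wrist",0,0,560,420,1.42857,"pics/w5.png")
```

```text
15.15 [ 494.2 -314.4  149. ] yaw -0.0114 F [-0.3  0.5 -1.9] 0.402 40.6
```

View pics/w5.png

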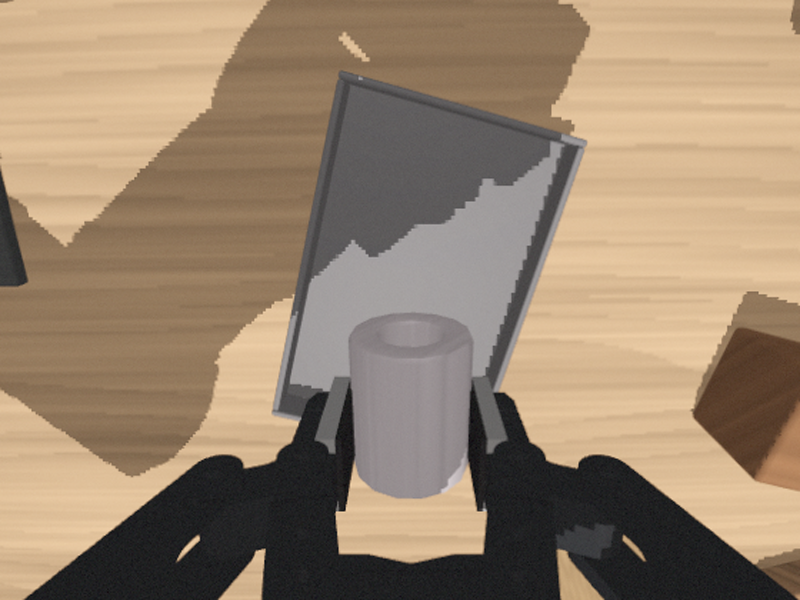

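>>> arm_command(
  increments=[
    {"dr": [0,0,0],"offset": [0,0,0.3],"hand": -0.3},
    {"dr": [0,0,0],"offset": [0,0,0.3],"hand": -0.3},
    {"dr": [0,0,0],"offset": [0,0,0.3],"hand": -0.3},
    {"dr": [0,0,0],"offset": [0,0,0.1],"hand": -0.3},
    {"dr": [0,0,0],"offset": [0,0,0.05],"hand": -0.3},
    {"dr": [0,0,0],"offset": [0,0,0.03],"hand": -0.3},
    {"dr": [0,0,0],"offset": [0,0,0.02],"hand": -0.3},
    {"dr": [0,0,0],"offset": [0,0,0],"hand": -0.3},
  ],
)

```text
time_s: 16.0
eef_pos: [495.1, -315.1, 18.6]
ee_rot: [0.001, 1.0, -0.005, 0.001]
force: [-0.2, -0.9, -1.2]
grip_width: 0.399
grip_force: 40.6
```

>>> arm_command(
  increments=[
    {"dr": [0,0,0],"offset": [0,0,0.015],"hand": -0.3},
    {"dr": [0,0,0],"offset": [0,0,0],"hand": -0.3},
  ],
)

```text
time_s: 16.2
eef_pos: [494.8, -314.9, 16.2]
ee_rot: [0.0, 1.0, -0.005, 0.0]
force: [-0.3, 0.7, -0.1]
grip_width: 0.404
grip_force: 40.6
```

>>> arm_command(
  increments=[
    {"dr": [0,0,0],"offset": [0,0,0.015],"hand": -0.3},
    {"dr": [0,0,0],"offset": [0,0,0.01],"hand": -0.3},
    {"dr": [0,0,0],"offset": [0,0,0],"hand": -0.3},
  ],
)

```text
time_s: 16.5
eef_pos: [494.7, -314.7, 12.7]
ee_rot: [-0.0, 1.0, -0.005, -0.0]
force: [-0.1, -0.0, -1.3]
grip_width: 0.405
grip_force: 40.6
```

>>> arm_command(
  increments=[
    {"dr": [0,0,0],"offset": [0,0,0],"hand": 0.0},
    {"dr": [0,0,0],"offset": [0,0,0],"hand": 0.2},
    {"dr": [0,0,0],"offset": [0,0,0],"hand": 0.2},
    {"dr": [0,0,0],"offset": [0,0,0],"hand": 0.2},
    {"dr": [0,0,0],"offset": [0,0,-0.1],"hand": 0.2},
    {"dr": [0,0,0],"offset": [0,0,-0.3],"hand": 0.2},
    {"dr": [0,0,0],"offset": [0,0,-0.35],"hand": 0.2},
    {"dr": [0,0,0],"offset": [0,0,-0.35],"hand": 0.2},
  ],
)

```text
time_s: 17.3
eef_pos: [494.6, -314.6, 147.3]
ee_rot: [0.0, 1.0, -0.005, 0.0]
force: [0.4, -0.8, -0.3]
grip_width: 0.602
grip_force: 0.0
```

>>> arm_command(
  increments=[
    {"dr": [0,0,0],"offset": [-0.3,0,-0.1],"hand": 0.2},
    {"dr": [0,0,0],"offset": [-0.3,0,0],"hand": 0.2},
    {"dr": [0,0,0],"offset": [-0.2,0,0],"hand": 0.2},
    {"dr": [0,0,0],"offset": [0,0,0],"hand": 0.2},
    {"dr": [0,0,0],"offset": [0,0,0],"hand": 0.2},
    {"dr": [0,0,0],"offset": [0,0,0],"hand": 0.2},
    {"dr": [0,0,0],"offset": [0,0,0],"hand": 0.2},
    {"dr": [0,0,0],"offset": [0,0,0],"hand": 0.2},
  ],
)

```text
time_s: 18.1
eef_pos: [399.2, -313.7, 156.8]
ee_rot: [-0.0, 1.0, -0.005, -0.0]
force: [-0.7, -0.2, -0.3]
grip_width: 0.604
grip_force: 0.0
```

Run:
```python
from h import *
st();crop("top",180,150,500,350,2.5,"pics/t6.png")
```

```text
18.1 [ 399.2 -313.7  156.8] yaw -0.0102 F [-0.7 -0.2 -0.3] 0.604 0.0
```

View pics/t6.png

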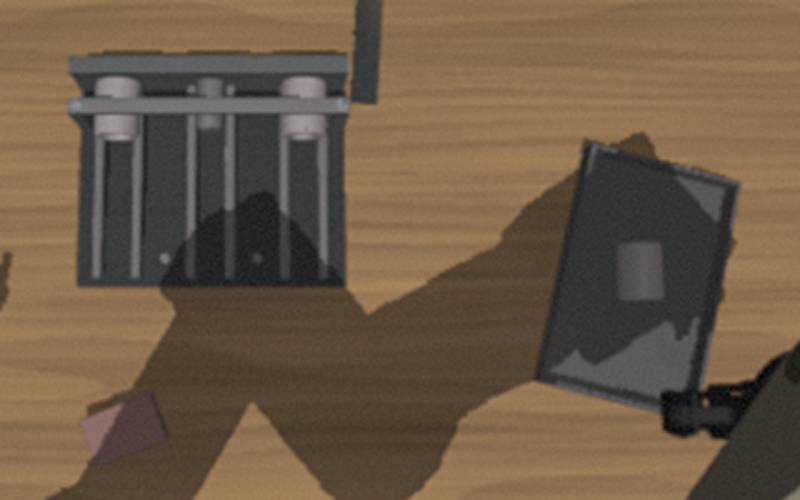

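The rejected sleeve lies in the tray at (640,270). The other two are home at (117,107) and (303,107), and the offcut, file and gauge are undisturbed, so I'm handing in.

```bash
python3 -c "
from rig import ctrl
print(ctrl.finish_job())"
```

```text
the job is handed in; nothing more can be done
None
```

I tried all three sleeves: the two outer ones went fully home and stay on their pins, and the middle one stopped at its pin's nose and is now in the grey tray. During the middle trial the push reached about 70 N at the wrist before I backed off, harder than "without forcing" intended but under the 120 N limit. The offcut and file were not touched and the arm never went near the glue bottle; I handed the job in at about 18 s.

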